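# Load sample jars on a bench shaker, clamp them and set the speed

## Task

Load the bench shaker: raise the red cam lever all the way to free the clamp bar, slide the bar back towards the front of the machine, stand every small white jar with a green, cream or blue cap from the bench to its left upright in one row on the platform between the two rubber rods, then slide the bar up until the jars are held snug between the rods and flip the lever fully flat again to lock it. Only when the jars are locked in, slide the black speed slider along its slot until its white line is level with the red marker on the scale. Leave the other things on the bench where they are.

Things in the scene. Friction and masses are not known exactly. Their poses are not given: they have to be found in the camera images.
- shaker: white bench shaker with an aluminium platform, fixed to the bench. Its frame: origin on the bench under the machine, z up, x away from the robot, y to the left (turned up to 0.15 rad). Housing x -0.145 to 0.122, y -0.19 to 0.19. The low control ledge (surface z = 0.043) lies in front, x -0.145 to -0.078
- bay (a point): middle of the loading bay on the platform's black mat, at shaker (0.027, 0, 0.066), which is mid-way between the rods when the bar is fully back; the mat takes jars at shaker y from -0.120 to 0.120 (four in a row at 62 mm pitch)
- fixed_rod (a point): middle of the fixed black rubber rod at the back of the bay, on its axis, at shaker (0.090, 0, 0.098); it lies along y, is 12 mm thick (top 38 mm above the mat), and its end posts at y = +-0.129, 12 mm wide, reach 42 mm above the mat. A jar against it has its axis at shaker x = 0.056
- clamp_bar (a joint): slide of the clamp bar in m, 0 to 0.095, growing towards the robot. The bar carries a second rubber rod like the fixed one, axis at shaker x = 0.058 - value; clear gap between the rods = 0.020 + value (0.036 holds a 56 mm jar exactly). Friction about 3 N when free, held fast when the cam lever is locked. Starts locked, the gap too narrow for jars
- bar_grip (a point): point at which to pinch the bar's upright black grip (22 mm along the shaker's x, 16 mm along its y, standing to 76 mm above the mat from the bar, whose top is at 38 mm; this point 60 mm above the mat, at mid-length of the bar, 32 mm in front of its rod's axis)
- cam_lever (a joint): angle of the cam lever in rad: 0 = flat, pointing to the shaker's left (+y) = locked; grows as its end is raised, to 1.45 = upright = free. The cam lets go of the rail above about 1.0; it stays where it is left. Raising or lowering it takes 5 to 10 N at the red handle
- lever_hinge (a point): hinge of the cam lever on the left end of the clamp bar, 22 mm above the mat level, 165 mm left of mid-bar; the hinge axis is along the shaker's x and moves with the bar
- lever_tip (a point): middle of the lever's red handle, 60 mm along the lever from the hinge and 8 mm to its upper side when flat. The handle is 40 mm long (along the lever), 14 mm wide (along the shaker's x) and 14 mm thick; pinch it lightly (about 25 N) across its width so that it can turn between the fingers, and follow the arc; the fingers slip a little, so go 0.15 to 0.2 rad farther than wanted
- speed (a joint): speed slider in m: 0 = left end of its slot, range 0 to 0.100, growing to the right (shaker -y); friction about 1.5 N. Its middle is at shaker x = -0.115, y = 0.020 - value. It starts within 15 mm of the left end
- speed_top (a point): middle of the top of the slider's black cap, where its white line lies; the cap is 22 mm along the shaker's x, 14 mm along y, and stands from 4 to 28 mm above the control ledge
- speed_marker: small red marker (about 16 x 6 x 5 mm) fixed on the scale beside the slider's slot, 28 mm behind the slot; its axes are the shaker's. Its y along the slot is the speed to set
- jar_green_a: white screw-top sample jar with a green cap, 56 mm in diameter all the way up, 55 mm tall, about 0.13 kg, its sediment settled at the bottom so that it stands firmly; origin at the centre of its underside, z up along it; at the start it stands on the bench to the left of the shaker, or is absent
- jar_green_b: white screw-top sample jar with a green cap, 56 mm in diameter all the way up, 55 mm tall, about 0.13 kg, its sediment settled at the bottom so that it stands firmly; origin at the centre of its underside, z up along it; at the start it stands on the bench to the left of the shaker, or is absent
- jar_cream: white screw-top sample jar with a cream cap, 56 mm in diameter all the way up, 65 mm tall, about 0.13 kg, its sediment settled at the bottom so that it stands firmly; origin at the centre of its underside, z up along it; at the start it stands on the bench to the left of the shaker, or is absent
- jar_blue: white screw-top sample jar with a blue cap, 56 mm in diameter all the way up, 75 mm tall, about 0.13 kg, its sediment settled at the bottom so that it stands firmly; origin at the centre of its underside, z up along it; at the start it stands on the bench to the left of the shaker, or is absent
- red_pot: bystander: larger white pot with a red cap behind the jars, 68 mm in diameter, 62 mm tall, origin at the centre of its underside
- tape: bystander: roll of masking tape lying flat at the left of the jars, 104 mm across, 25 mm high
- red_box: bystander: red slide box, 97 x 101 x 51 mm, to the right of the shaker
Mind the look-alikes: they are no part of the job. What is shaped like the jar_green_a but purple or yellow is not meant. Several things have the shape of the jar_cream; the one meant has the colours described above.

How it is judged (in metres and radians):
On the way, in this order (a step that is already met when the one before it is completed fails the run):
1. the cam lever is raised and the clamp bar is free (value of joint cam_lever above 1.1 rad), for 0.2 s.
2. every jar stands upright on the platform between the two rods (x of jar_green_a in the frame of shaker between -0.01 and 0.075 m and y of jar_green_a in the frame of shaker between -0.116 and 0.116 m and z of jar_green_a in the frame of shaker between 0.062 and 0.07 m and angle between each of jar_green_a, jar_green_b, jar_cream, jar_blue's own z axis and vertical below 0.1 rad and x of jar_green_b in the frame of shaker between -0.01 and 0.075 m and y of jar_green_b in the frame of shaker between -0.116 and 0.116 m and z of jar_green_b in the frame of shaker between 0.062 and 0.07 m and x of jar_cream in the frame of shaker between -0.01 and 0.075 m and y of jar_cream in the frame of shaker between -0.116 and 0.116 m and z of jar_cream in the frame of shaker between 0.062 and 0.07 m and x of jar_blue in the frame of shaker between -0.01 and 0.075 m and y of jar_blue in the frame of shaker between -0.116 and 0.116 m and z of jar_blue in the frame of shaker between 0.062 and 0.07 m), for 0.2 s.
3. the bar is slid up and the jars are snug between the rods (value of joint clamp_bar between 0.03 and 0.0385 m and x of jar_green_a in the frame of shaker between 0.05 and 0.062 m and y of jar_green_a in the frame of shaker between -0.116 and 0.116 m and z of jar_green_a in the frame of shaker between 0.062 and 0.07 m and angle between each of jar_green_a, jar_green_b, jar_cream, jar_blue's own z axis and vertical below 0.1 rad and x of jar_green_b in the frame of shaker between 0.05 and 0.062 m and y of jar_green_b in the frame of shaker between -0.116 and 0.116 m and z of jar_green_b in the frame of shaker between 0.062 and 0.07 m and x of jar_cream in the frame of shaker between 0.05 and 0.062 m and y of jar_cream in the frame of shaker between -0.116 and 0.116 m and z of jar_cream in the frame of shaker between 0.062 and 0.07 m and x of jar_blue in the frame of shaker between 0.05 and 0.062 m and y of jar_blue in the frame of shaker between -0.116 and 0.116 m and z of jar_blue in the frame of shaker between 0.062 and 0.07 m), for 0.2 s.
4. the cam lever is flat and the bar locked (value of joint cam_lever below 0.12 rad and value of joint clamp_bar between 0.03 and 0.0385 m), for 0.2 s.
5. the speed slider stands at the red marker (y of speed_top in the frame of speed_marker between -0.003 and 0.003 m and value of joint cam_lever below 0.12 rad), for 0.3 s.
At the end, for the whole second after the job is handed in: every jar stands upright (within 0.1 rad) and at rest on the platform against the fixed rod (its axis within 6 mm of its place there), the gap between the rods is 50 to 58.5 mm, the cam lever is flat (under 0.12 rad) and the speed slider's middle is within 3 mm of the red marker along the slot (all of step 3 and all of step 5 and linear speed of each of jar_green_a, jar_green_b, jar_cream, jar_blue below 0.02 m/s); the robot touches nothing.
It fails at once if a bystander (red-capped pot, tape, red slide box) is pushed more than 30 mm (distance of any of red_pot, tape, red_box from where it was at the start of the episode above 0.03 m).
Of jar_green_a, jar_green_b, jar_cream, jar_blue only 2 to 4 are there at a start; the rules pass over those that are not, and their reading is None.
At some moment in a run one of jar_green_a, jar_green_b, jar_cream, jar_blue may be knocked a few centimetres aside while the robot is not near it.
It also fails if it takes over 210 s, if anything falls off the work surface, if the arm or the gripper's body presses on something with over 40 N, if the wrist force passes 120 N, or if a joint passes its speed limit or range.

## Robot

A 6-joint arm with a two-finger parallel gripper is mounted at the origin on a cart in front of the work surface, level with it; the furniture and walls round the work are solid. World frame = base frame: x ahead of the robot, y to its left, z up, the work surface at z = 0. Lengths are in m, angles in degrees, forces in N, time in s.
With the tool pointing down it reaches from about 0.275 to 0.975 m from the base axis. Payload 8.4 kg.
Tool frame: the origin (TCP) lies at the centre of the arm's flange, where the gripper is bolted on; the fingertips stand 190 mm ahead of it and the grasp point (between the pads) lies 171 mm ahead of it; z points along the fingers, y is the line along which they close (so a half turn about z gives the same grasp; the last joint's range is limited). The gripper opens to 92 mm and grips with 3 to 60 N. Pads are 20 mm wide; open, the fingers measure 128 mm over their backs; the gripper's body (75 mm by 189 mm) begins 69 mm behind the grasp point.
Start: joints at [-63.277, 20.225, 93.587, -0, 66.188, -0.138], TCP at [0.282, -0.558, 0.405] pointing down, gripper open.
Joint ranges: [-150.9, 150.9], [-52.94, 120.26], [3.33, 152.33], [-74.26, 254.26], [0, 154.13], [-172.89, 172.89]. Speed limits (degrees/s): [127.2, 127.2, 159.86, 180, 180, 180].

## Interface

Orientations are given as [roll, pitch, yaw] about the fixed x, y, z axes, in that order (R = Rz(yaw) Ry(pitch) Rx(roll)).
In Python, from plant import goto, move_l, goto_joints, release, close_gripper, dwell, solve_ik, observe, camera, camera_info, PlanningError, sign_off, search_frame, masks_of, spot_point gives the robot as it stands. Calls block until the motion is done:
- goto(position, orientation): joint-space move of the TCP to a pose.
- move_l(position, rotation=None, feed=0.15, stop_force=None): straight line of the TCP; rotation=None keeps the orientation; feed is the mean speed in m/s. With stop_force (N) it stops when the force on the tool has changed by that much, and returns True; else False.
- goto_joints(angles): joint-space move.
- release() and close_gripper(): open the fingers fully, or close them until they stop; the grip force is fixed at half the most.
- dwell(seconds).
- solve_ik(position, orientation): joint angles nearest the present ones, or None.
- observe(): the state.
- camera(name): name is "side" or "top"; returns the picture (384x512x3 uint8, red, green, blue); there is no depth.
- camera_info(name): a dict with "fx", "fy", "cx", "cy" (pixels), "R" (3x3) and "t" (3): a world point X has camera coordinates R X + t. Camera axes: x right, y down, z forward; pixel columns grow to the right and rows downward; lengths in m; the calibration is good to about 2 mm. A picture is of the moment at which its call begins. camera_info takes no time and is no camera call.
A pose or a line that the arm cannot do raises PlanningError and nothing moves.
- sign_off(): hands the job in; it is judged then, once.
Trained networks look in the newest picture that a camera, given by its name, has taken for a name from the list of things; names that differ only in an ending like _2 or _b are one class to them, and where a whole thing is asked for, a point or a joint stands for the part that bears it (a point fixed in the world has none). Each returns a list of dicts, best first, with "p" (0 to 1); they miss things now and then, are a little off and sometimes report something else, mostly with a low value. They report only what shows in the picture. A call takes as long as a camera call. They do not tell look-alikes from the thing itself.
- search_frame(camera, query): "pixel" ([row, column] in pixels, amid what is visible of it).
- masks_of(camera, query): "mask" (384x512 bool, what is visible of it) and "pixel" ([row, column] in pixels, amid what is visible of it).
- spot_point(camera, query): "pixel" ([row, column] in pixels: a listed point, or the origin of a listed thing).
The state is a dict: "time_s": time; "joint_positions": joint angles; "joint_velocities": joint speeds; "joint_torque": joint torques, N m; "tcp_pos": TCP position; "tool_rot": TCP orientation; "wrist_force": force on the tool from outside, world axes, zero at the start; "wrist_torque": the same for the moment, N m; "finger_gap": finger opening in m; "grasp_force": force on a finger pad.
Only numpy, scipy, OpenCV 4.12 (cv2) and the standard library are available. Lean on these libraries where they do the work, as an engineer would, in place of code of your own. Each camera call takes 0.05 s, during which the arm holds its last target. There are 200 camera calls.

## Working session

There is one attempt and no reset: what is moved stays moved. The work goes in short steps, each a Python script; the robot and the scene stay as the last script left them, time stands still between calls to the robot, and variables do not carry over. Pictures are saved under pics/ and viewed, at most 14 in all, crops included, and the job is handed in when it is done.

```bash
mkdir -p pics; ls; cat > h.py <<'E'
import numpy as np, cv2
from plant import *
def snap(n,f):
    im=camera(n); cv2.imwrite(f'pics/{f}.png',im[:,:,::-1]); return im
E
python3 - <<'E'
from h import *
for n in('side','top'):
    snap(n,n+'0'); c=camera_info(n); print(n,{k:np.round(v,3).tolist() for k,v in c.items()})
    for q in ['shaker','lever_hinge','lever_tip','bar_grip','fixed_rod','bay','speed_top','speed_marker','jar_green_a','jar_cream','jar_blue','red_pot','tape']:
        print(q,[(np.round(d['pixel']).astype(int).tolist(),round(d['p'],2)) for d in spot_point(n,q)])
a,b=[cv2.imread(f'pics/{n}0.png') for n in('side','top')]
E
```

```text
pics
side {'fx': 400.69, 'fy': 400.69, 'cx': 252.021, 'cy': 191.334, 'R': [[-0.935, -0.355, 0.007], [-0.313, 0.813, -0.491], [0.169, -0.461, -0.871]], 't': [0.51, 0.262, 1.541]}
shaker [([180, 270], 0.73)]
lever_hinge [([200, 250], 0.6)]
lever_tip [([215, 247], 0.51)]
bar_grip [([162, 270], 0.8), ([172, 265], 0.32)]
fixed_rod [([164, 250], 0.81)]
bay [([171, 261], 0.74)]
speed_top [([178, 292], 0.52)]
speed_marker []
jar_green_a [([247, 260], 0.76), ([300, 238], 0.55), ([177, 291], 0.55), ([274, 256], 0.49)]
jar_cream [([313, 164], 0.81), ([256, 225], 0.76)]
jar_blue [([294, 209], 0.6)]
red_pot [([267, 189], 0.87), ([169, 263], 0.29)]
tape [([333, 227], 0.86)]
top {'fx': 353.509, 'fy': 353.509, 'cx': 257.574, 'cy': 189.215, 'R': [[0.003, -1.0, -0.019], [-0.998, -0.001, -0.071], [0.07, 0.019, -0.997]], 't': [-0.023, 0.586, 1.392]}
shaker [([202, 296], 0.69)]
lever_hinge [([194, 253], 0.8)]
lever_tip [([206, 395], 0.56), ([198, 239], 0.45)]
bar_grip [([203, 298], 0.77)]
fixed_rod [([176, 290], 0.79)]
bay [([195, 298], 0.9)]
speed_top [([230, 296], 0.35)]
speed_marker []
jar_green_a [([218, 224], 0.68), ([222, 192], 0.51), ([218, 168], 0.49), ([162, 179], 0.3)]
jar_cream [([188, 204], 0.73), ([162, 132], 0.63)]
jar_blue [([190, 163], 0.46), ([189, 206], 0.36)]
red_pot [([163, 178], 0.57), ([175, 295], 0.5), ([202, 301], 0.17)]
tape [([223, 132], 0.63), ([162, 176], 0.54)]
```

```bash
python3 - <<'E'
import cv2
a,b=[cv2.imread(f'pics/{n}0.png') for n in('side','top')]
cv2.imwrite('pics/a1.png',cv2.resize(a[130:355,120:330],None,fx=2.65,fy=2.65,interpolation=2))
cv2.imwrite('pics/b1.png',cv2.resize(b[135:260,100:370],None,fx=2.96,fy=2.96,interpolation=2))
E
```

```text
(no output)
```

View pics/a1.png

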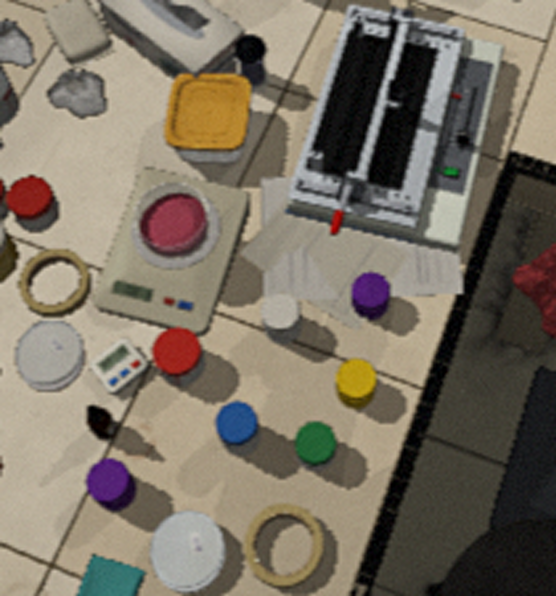

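View pics/b1.png

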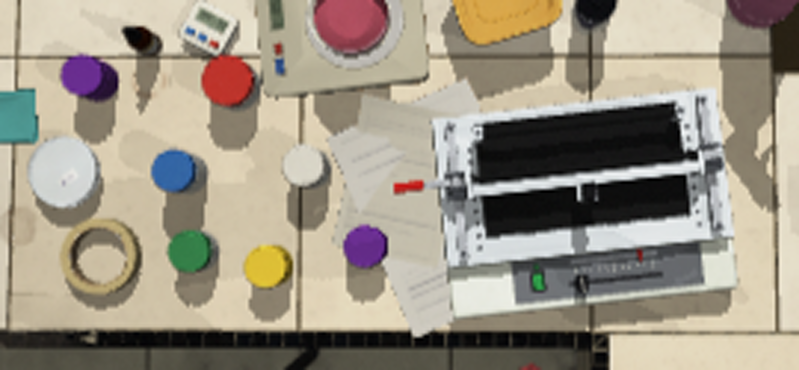

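```bash
cat >> h.py <<'E'
from scipy.optimize import least_squares
CI={n:camera_info(n) for n in('side','top')}
def proj(n,X):
    c=CI[n]; p=np.asarray(X,float)@np.array(c['R']).T+np.array(c['t'])
    return np.stack([c['fy']*p[...,1]/p[...,2]+c['cy'],c['fx']*p[...,0]/p[...,2]+c['cx']],-1)
def back(n,rc,z):
    c=CI[n];R=np.array(c['R']);o=-R.T@np.array(c['t'])
    d=R.T@np.array([(rc[1]-c['cx'])/c['fx'],(rc[0]-c['cy'])/c['fy'],1]); return o+d*(z-o[2])/d[2]
def tri(rs,rt):
    f=lambda X:np.r_[proj('side',X)-rs,proj('top',X)-rt]
    r=least_squares(f,back('top',rt,.05)); return r.x,np.abs(r.fun).max()
def blob(im,lo,hi,roi,wt=True):
    "centroid of hue range in roi (r0,r1,c0,c1)"
    r0,r1,c0,c1=roi; h=cv2.cvtColor(im[r0:r1,c0:c1],cv2.COLOR_RGB2HSV).astype(int)
    H=h[...,0]; m=((H>=lo)&(H<=hi) if lo<=hi else (H>=lo)|(H<=hi))&(h[...,1]>110)&(h[...,2]>60)
    w=m*h[...,1]*h[...,2]; r,c=np.nonzero(m)
    if len(r)==0:return None
    ww=w[r,c]; return np.array([np.average(r,weights=ww)+r0,np.average(c,weights=ww)+c0]),len(r)
def sh(P,X):
    c,s=np.cos(P[2]),np.sin(P[2]); X=np.asarray(X,float)
    return np.stack([P[0]+c*X[...,0]-s*X[...,1],P[1]+s*X[...,0]+c*X[...,1],X[...,2]],-1)
E
python3 - <<'E'
from h import *
a,b=[cv2.imread(f'pics/{n}0.png')[:,:,::-1] for n in('side','top')]
obs={'tip':(blob(a,170,8,(205,222,240,252)),blob(b,170,8,(190,205,228,246))),
'mark':(blob(a,170,8,(160,172,285,300)),blob(b,170,8,(215,226,311,322)))}
print(obs)
for k,v in obs.items(): print(k,tri(v[0][0],v[1][0]))
net={'side':{'hinge':(200,250),'grip':(162,270),'rod':(164,250),'bay':(171,261),'org':(180,270)},
'top':{'hinge':(194,253),'grip':(203,298),'rod':(176,290),'bay':(195,298),'org':(202,296)}}
def mod(p):
    P,bv,s,m=p[:3],p[3],p[4],p[5]; x=.058-bv
    return {k:sh(P,v) for k,v in {'tip':(x_l(x),.225,.066+.030),'mark':(-.087,m,.0455),'hinge':(x_l(x),.165,.088),'grip':(x-.032,0,.126),'rod':(.09,0,.098),'bay':(.027,0,.066),'org':(0,0,0)}.items()}
x_l=lambda x:x-.032
def f(p):
    M=mod(p);r=[]
    for i,n in enumerate(('side','top')):
        for k,v in obs.items(): r+=list((proj(n,M[k])-v[i][0])*2)
        for k,v in net[n].items(): r+=list((proj(n,M[k])-np.array(v))*(.3 if k=='org' else .6))
    return np.array(r)
s=least_squares(f,[.6,-.15,.05,.0,.01,-.05],loss='soft_l1'); print(s.x,s.cost); print(np.round(s.fun.reshape(-1,2),1).tolist())
p=s.x;P=p[:3]
for n,im,(r0,r1,c0,c1) in(('side',a,(125,230,220,330)),('top',b,(155,250,225,360))):
    k=6; o=cv2.resize(np.ascontiguousarray(im[r0:r1,c0:c1,::-1]),None,fx=k,fy=k,interpolation=2)
    def L(pts,col):
        q=proj(n,sh(P,np.array(pts)));q=((q-[r0,c0]+.5)*k)[:,::-1].astype(np.int32);cv2.polylines(o,[q],False,col,1)
    L([(-.145,-.19,.043),(-.145,.19,.043),(-.078,.19,.043),(-.078,-.19,.043),(-.145,-.19,.043)],(0,255,0))
    L([(.122,-.19,.066),(.122,.19,.066),(-.078,.19,.066),(-.078,-.19,.066),(.122,-.19,.066)],(255,0,0))
    L([(.09,-.129,.098),(.09,.129,.098)],(0,0,255)); x=.058-p[3]; L([(x,-.129,.098),(x,.129,.098)],(0,255,255)); L([(x-.032,0,.104),(x-.032,0,.142)],(255,0,255));L([(-.115,.02,.05),(-.115,-.08,.05)],(255,255,0))
    cv2.imwrite(f'pics/ov_{n}.png',o[:600,:800])
E
```

```text
{'tip': ((array([213.06765186, 246.58630089]), 34), (array([197.47591155, 237.53083198]), 31)), 'mark': ((array([165.62569409, 291.6603529 ]), 6), (array([220.42099247, 315.76311795]), 6))}
tip (array([0.54862847, 0.05188365, 0.10154382]), np.float64(0.03200749307592332))
mark (array([ 0.46206712, -0.24887411,  0.04780135]), np.float64(0.1690831933497634))
[ 0.54430868 -0.1740695   0.04964394  0.01009917  0.0013948  -0.07133496] 17.12229248293431
[[1.0, -0.2], [0.4, 0.2], [0.8, 0.8], [0.2, -3.5], [-1.6, -2.0], [-0.8, 0.1], [-0.1, -1.0], [-0.0, 0.5], [0.9, 0.3], [1.7, 0.4], [-5.3, 0.0], [-0.6, 3.8], [-1.7, -0.9], [-0.6, -0.2]]
```

View pics/ov_top.png

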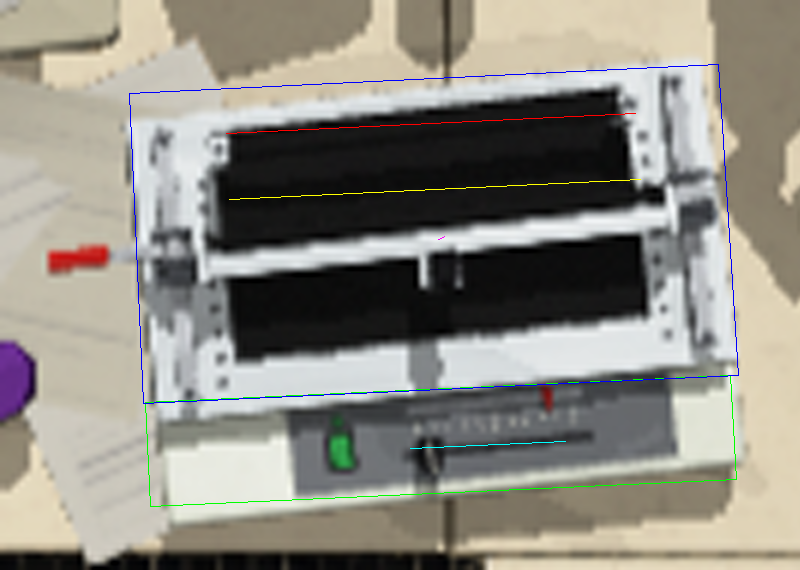

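View pics/ov_side.png

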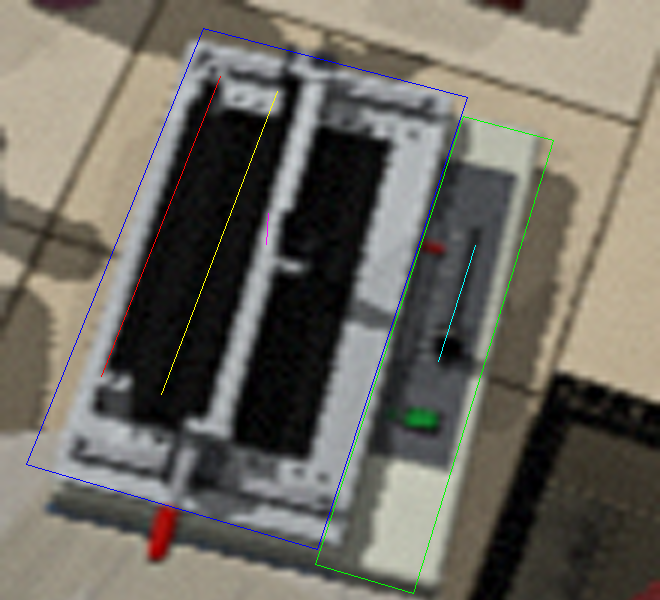

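```bash
cat > fit.py <<'E'
from h import *
obs=[('top',(155,225),(172,518),(-.145,.19,.043)),('top',(155,225),(742,462),(-.145,-.19,.043)),
('top',(155,225),(442,336),None),
('top',(155,225),(628,103),(.09,-.129,.108)),('top',(155,225),(218,145),(.09,.129,.108)),
('side',(125,220),(540,133),(-.145,-.19,.043)),('side',(125,220),(433,583),(-.145,.19,.043)),
('side',(125,220),(115,383),(.09,.129,.108))]
mk=[('side',(165.63,291.66)),('top',(220.42,315.76))]
def f(p):
    r=[]
    for n,(r0,c0),(x,y),X in obs:
        if X is None: continue
        r+=list(proj(n,sh(p,X))-[y/6-.5+r0,x/6-.5+c0])
    for n,q in mk: r+=list(2*(proj(n,sh(p,(-.087,p[3],.0455)))-q))
    return np.array(r)
s=least_squares(f,[.55,-.17,.1,-.07],loss='soft_l1'); p=s.x
if __name__=='__main__':
    print(p); print(np.round(s.fun.reshape(-1,2),1).tolist())
    Q=lambda X:(lambda d:(np.cos(p[2])*d[0]+np.sin(p[2])*d[1],-np.sin(p[2])*d[0]+np.cos(p[2])*d[1]))(np.array(X[:2])-p[:2])
    print('tip sh',Q([.54863,.05188]))
    # grip top: 
    print('grip',tri((125+245/6,220+290/6),(155+265/6,225+445/6)))
    P=p[:3]
    a,b=[cv2.imread(f'pics/{n}0.png') for n in('side','top')]; out=[]
    for n,im,(r0,r1,c0,c1) in(('side',a,(125,225,220,315)),('top',b,(155,255,225,363))):
        k=5.8; k=6 if n=='top' else 6
        o=cv2.resize(np.ascontiguousarray(im[r0:r1,c0:c1]),None,fx=k,fy=k,interpolation=2)
        def L(pts,col):
            q=proj(n,sh(P,np.array(pts)));q=((q-[r0,c0]+.5)*k)[:,::-1].astype(np.int32);cv2.polylines(o,[q],False,col,1)
        L([(-.145,-.19,.043),(-.145,.19,.043),(-.078,.19,.043),(-.078,-.19,.043),(-.145,-.19,.043)],(0,255,0))
        L([(.122,-.19,.066),(.122,.19,.066),(-.078,.19,.066),(-.078,-.19,.066),(.122,-.19,.066)],(255,0,0))
        L([(.09,-.129,.108),(.09,.129,.108)],(0,0,255))
        for bv,c in((0,(0,0,255)),(.01,(0,255,255)),(.02,(0,255,0))):
            x=.058-bv; L([(x,-.129,.104),(x,.129,.104)],c); L([(x-.032,0,.104),(x-.032,0,.142)],c)
        L([(-.115,.02,.05),(-.115,-.08,.05)],(255,255,0))
        out.append(o)
    cv2.imwrite('pics/ovs.png',out[0]);cv2.imwrite('pics/ovt.png',out[1][:600,:800])
E
python3 fit.py
```

```text
[ 0.54260227 -0.17353285  0.10537977 -0.067191  ]
[[1.1, -1.5], [0.4, 0.9], [0.0, 0.2], [0.2, 0.0], [-0.6, 0.6], [1.0, 0.3], [-0.5, -0.7], [0.2, -0.8], [-0.3, 0.2]]
tip sh (np.float64(0.02970430581372492), np.float64(0.22352839117877157))
grip (array([ 0.54314513, -0.17960379,  0.10055657]), np.float64(0.08907546672003264))
```

View pics/ovt.png

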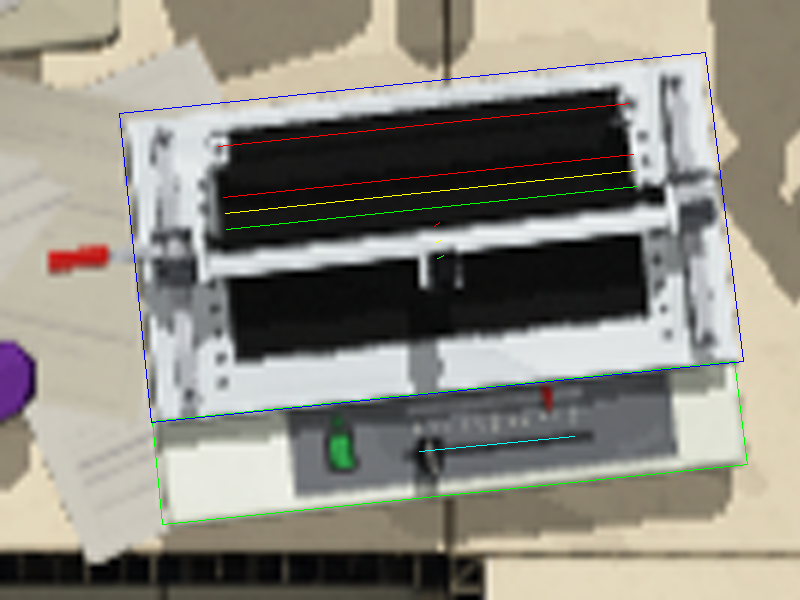

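View pics/ovs.png

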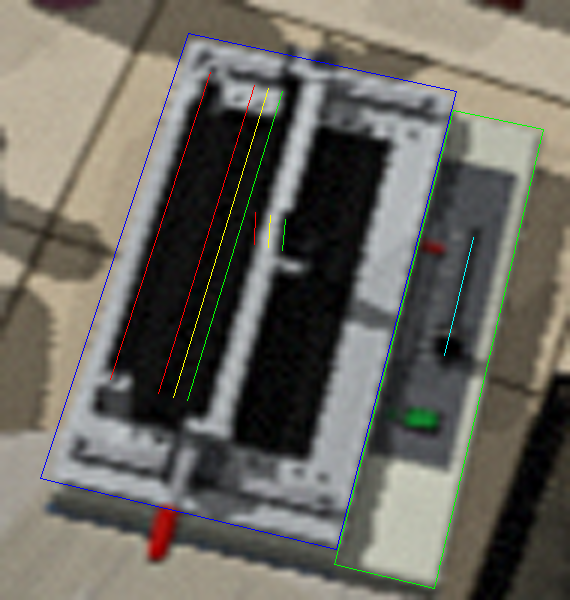

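```bash
cat >> h.py <<'E'
P=np.array([0.5426,-0.1735,0.1054]); TH=np.degrees(P[2]); G=.171
def rot(yaw): return [180,0,yaw]
def tcp(X): return (sh(P,X)+[0,0,G]).tolist()   # grasp point in shaker frame, tool down
def unsh(X):
    d=np.array(X[:2])-P[:2];c,s=np.cos(P[2]),np.sin(P[2]);return np.array([c*d[0]+s*d[1],-s*d[0]+c*d[1],X[2]-G])
YX=TH-90  # closes along shaker x
def st(tag=''):
    o=observe(); print(tag,'t',round(o['time_s'],1),'sh',np.round(unsh(o['tcp_pos']),4),'F',np.round(o['wrist_force'],1),'gap',round(o['finger_gap'],4),'gf',round(o['grasp_force'],1)); return o
E
python3 - <<'E'
from h import *
o=st(); print(o['tool_rot'])
for y in (TH,TH-180,TH+90,TH-90):
    print(y,[ (lambda q: None if q is None else np.round(q).tolist())(solve_ik(tcp(X),rot(y))) for X in((.03,.224,.1),(.03,.1,.13),(-.1,0,.13),(-.115,-.067,.07))])
    print([ (lambda q: None if q is None else np.round(q).tolist())(solve_ik([x,yy,.25],rot(y))) for x,yy in((.5,.25),(.55,.15))])
E
```

```text
t 1.4 sh [-0.2992 -0.3546  0.2337] F [-0.2 -0.4  0.2] gap 0.0921 gf 0.0
[ 1.79997773e+02 -5.24327773e-04  2.68587819e+01]
6.038975160678876 [[5.0, 23.0, 109.0, -0.0, 48.0, 89.0], [-7.0, 22.0, 106.0, -0.0, 52.0, 77.0], [-23.0, 15.0, 116.0, -0.0, 48.0, 61.0], [-30.0, 23.0, 116.0, -0.0, 42.0, 54.0]]
[[26.0, 26.0, 109.0, -0.0, 46.0, 110.0], [15.0, 26.0, 107.0, -0.0, 46.0, 99.0]]
-173.9610248393211 [[5.0, 23.0, 109.0, 0.0, 48.0, -91.0], [-7.0, 22.0, 106.0, 0.0, 52.0, -103.0], [-23.0, 15.0, 116.0, 0.0, 48.0, -119.0], [-30.0, 23.0, 116.0, 0.0, 42.0, -126.0]]
[[26.0, 26.0, 109.0, 0.0, 46.0, -70.0], [15.0, 26.0, 107.0, 0.0, 46.0, -81.0]]
96.03897516067887 [[5.0, 23.0, 109.0, -0.0, 48.0, -1.0], [-7.0, 22.0, 106.0, -0.0, 52.0, -13.0], [-23.0, 15.0, 116.0, 0.0, 48.0, -29.0], [-30.0, 23.0, 116.0, -0.0, 42.0, -36.0]]
[[26.0, 26.0, 109.0, -0.0, 46.0, 20.0], [15.0, 26.0, 107.0, -0.0, 46.0, 9.0]]
-83.96102483932113 [None, [-7.0, 22.0, 106.0, -0.0, 52.0, 167.0], [-23.0, 15.0, 116.0, -0.0, 48.0, 151.0], [-30.0, 23.0, 116.0, -0.0, 42.0, 144.0]]
[[26.0, 26.0, 109.0, -0.0, 46.0, -160.0], [15.0, 26.0, 107.0, -0.0, 46.0, -171.0]]
```

```bash
sed -i 's/^YX=TH-90/YX=TH+90; YY=TH/' h.py; cat >> h.py <<'E'
def lever(lx,ang0,ang1,n=8,hy=.165,hz=.09,feed=.08):
    for a in np.linspace(ang0,ang1,n+1)[1:]:
        c,s=np.cos(a),np.sin(a)
        move_l(tcp((lx,hy+.06*c-.008*s,hz+.06*s+.008*c)),feed=feed)
E
python3 - <<'E'
from h import *
LX=.0297
goto(tcp((LX,.224,.20)),rot(YX))
print('hit',move_l(tcp((LX,.224,.098)),feed=.1,stop_force=8)); st()
close_gripper(); st('closed')
lever(LX,0,1.6); st('up')
snap('side','s2');snap('top','t2')
release(); move_l(tcp((LX,.16,.26)),feed=.2); st()
a,b=snap('side','s3'),snap('top','t3')
for k,im,roi in(('s',a,(170,225,230,270)),('t',b,(180,210,228,275))):print(k,blob(im,170,8,roi))
r,q=blob(a,170,8,(170,225,230,270)),blob(b,170,8,(180,210,228,275))
X,e=tri(r[0],q[0]); X[2]+=G; print(unsh(X),e)
E
```

```text
hit False
 t 4.9 sh [0.03   0.224  0.0986] F [-0.1 -0.9  0.4] gap 0.0918 gf 0.0
closed t 6.1 sh [0.0292 0.2241 0.0978] F [-3.8  0.2  0.7] gap 0.0138 gf 30.0
up t 8.5 sh [0.0302 0.1555 0.1508] F [-2.8  4.8  7.9] gap 0.0135 gf 30.0
 t 10.5 sh [0.0293 0.16   0.2591] F [-1.  -0.2  0. ] gap 0.0921 gf 0.0
s (array([192.76830143, 249.56488296]), 14)
t NoneTraceback (most recent call last):
  File "<stdin>", line 12, in <module>
TypeError: 'NoneType' object is not subscriptable
```

```bash
python3 - <<'E'
from h import *
for a in (1.0,1.2,1.45):
    c,s=np.cos(a),np.sin(a); print(a,proj('side',sh(P,(.0297,.165+.06*c-.008*s,.09+.06*s+.008*c))))
goto(tcp((.003,0,.24)),rot(YY))
b=snap('side','s4')
print('hit',move_l(tcp((.003,0,.128)),feed=.1,stop_force=8)); st()
close_gripper(); st('closed')
print('end',move_l(tcp((-.073,0,.128)),feed=.05,stop_force=15)); st('back')
snap('side','s5')
release();  st('rel')
E
python3 - <<'E'
import cv2
b=cv2.imread('pics/s5.png');cv2.imwrite('pics/v5.png',cv2.resize(b[120:225,200:330],None,fx=5.5,fy=5.5,interpolation=2))
E
```

```text
1.0 [200.32138094 248.7941254 ]
1.2 [197.22238963 249.58210582]
1.45 [193.62082563 250.61168271]
hit False
 t 13.1 sh [ 3.300e-03 -1.000e-04  1.286e-01] F [ 0.2  0.7 -0.2] gap 0.0918 gf 0.0
closed t 14.2 sh [ 0.003  -0.0008  0.128 ] F [ 0.5 -7.9 -1.6] gap 0.0158 gf 30.0
end True
back t 15.6 sh [-0.0686 -0.0011  0.128 ] F [ 2.7 -0.3  0.9] gap 0.0158 gf 30.0
rel t 16.8 sh [-0.0689 -0.001   0.1275] F [-0.5 -0.4 -0.4] gap 0.0917 gf 0.0
```

View pics/v5.png

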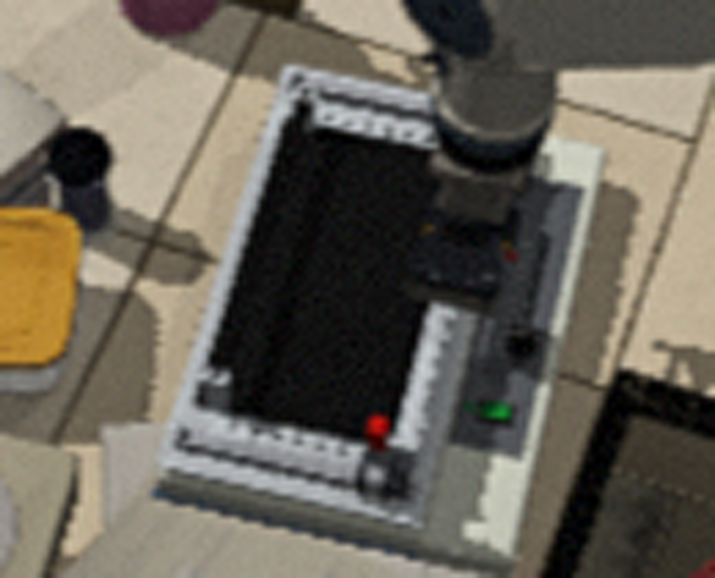

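```bash
cat >> h.py <<'E'
H={'jar_green_a':.055,'jar_cream':.065,'jar_blue':.075}
HUE={'jar_green_a':(60,89),'jar_blue':(95,118)}
def near(n,q,rc,fn=spot_point):
    L=[d for d in fn(n,q) if np.hypot(*(np.array(d['pixel'])-rc))<14]
    return L[0] if L else None
def caps(a,b):
    out={}
    for k,h in HUE.items():
        (rs,n1),(rt,n2)=blob(a,*h,(235,330,180,270)),blob(b,*h,(175,240,140,235)); out[k]=tri(rs,rt)+(n1,n2)
    def white(im,roi):
        r0,r1,c0,c1=roi
        x=im[r0:r1,c0:c1].astype(int); m=(x.min(2)>np.percentile(x.min(2),90))
        return m
    return out
E
python3 - <<'E'
from h import *
move_l(tcp((-.07,0,.26)),feed=.2)
a,b=snap('side','s6'),snap('top','t6')
for k,v in caps(a,b).items(): print(k,v)
# network cream
for n,rc in(('side',(250,226)),('top',(191,203))):
    for q in('jar_cream','jar_green_a','jar_blue'):
        for fn in(masks_of,):
            for d in fn(n,q):
                m=d['mask']; r,c=np.nonzero(m); print(n,q,np.round(d['pixel'],1),round(d['p'],2),len(r),r.min(),r.max(),c.min(),c.max())
cv2.imwrite('pics/v6.png',np.hstack([cv2.resize(a[225:320,180:280,::-1],None,fx=4,fy=4,interpolation=2),cv2.resize(b[175:270,145:245,::-1],None,fx=4,fy=4,interpolation=2)]))
E
```

```text
jar_green_a (array([0.46559401, 0.3448341 , 0.04954713]), np.float64(0.013580854109989104), 178, 148)
jar_blue (array([0.57199801, 0.35953371, 0.08059862]), np.float64(0.5472231821847799), 193, 157)
side jar_cream [249.9 226.8] 0.81 248 240 259 219 233
side jar_cream [314.2 163.4] 0.66 284 303 322 153 171
side jar_green_a [243.4 259.9] 0.77 244 233 250 252 267
side jar_green_a [297.3 239.2] 0.68 192 290 306 232 245
side jar_green_a [272.8 256.1] 0.6 222 266 284 248 262
side jar_blue [292.8 209.8] 0.85 299 281 301 201 218
top jar_cream [190.  205.7] 0.77 186 184 198 195 211
top jar_cream [162.1 129.7] 0.72 225 154 169 121 139
top jar_green_a [207.4 395.6] 0.63 704 196 220 379 409
top jar_green_a [224.6 189.4] 0.56 182 218 231 183 198
top jar_green_a [219.1 222.3] 0.52 169 211 225 216 230
top jar_blue [190.6 162.3] 0.65 241 186 200 151 170
```

View pics/v6.png

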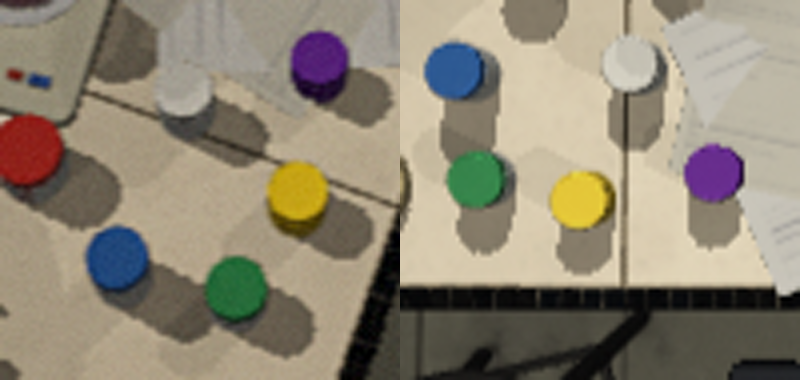

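```bash
python3 - <<'E'
from h import *
pts={'cream':((247.9,226.6),(190.4,202.4),.065),'blue':((289.1,209.4),(192.4,158.6),.075),'green':((296.9,238.9),(219.8,163.9),.055),'yellow':((272.9,254.4),(224.9,190.4),.055)}
for k,(s,t,z) in pts.items(): print(k,tri(s,t),back('side',s,z)[:2],back('top',t,z)[:2])
E
```

```text
cream (array([0.57645971, 0.19277814, 0.05382621]), np.float64(0.5099792097545901)) [0.5724149  0.19624675] [0.5777088  0.19134308]
blue (array([0.56934479, 0.36128316, 0.06736404]), np.float64(0.049556506487704155)) [0.56770607 0.36298438] [0.56907009 0.35903844]
green (array([0.46392759, 0.34457258, 0.0462206 ]), np.float64(0.16164270595177754)) [0.46342176 0.34676315] [0.4634422  0.34190454]
yellow (array([0.44412572, 0.24121479, 0.04042126]), np.float64(0.1452195479679972)) [0.44312897 0.2458138 ] [0.44400614 0.23802141]
```

```bash
cat >> h.py <<'E'
def pick(xy,gz,yaw,up=.26):
    goto([xy[0],xy[1],up+G],rot(yaw))
    hit=move_l([xy[0],xy[1],gz+G],feed=.15,stop_force=8)
    close_gripper(); o=st(f'grip hit={hit}')
    assert .050<o['finger_gap']<.062
    move_l([xy[0],xy[1],up+G],feed=.25)
def place(x,y,gz,yaw,up=.26):
    goto(tcp((x,y,up)),rot(yaw)); o=st('carry'); assert o['finger_gap']>.05
    move_l(tcp((x,y,.066+gz+.012)),feed=.2)
    hit=move_l(tcp((x,y,.066+gz+.0008)),feed=.04,stop_force=5); st(f'placed hit={hit}')
    release(); move_l(tcp((x,y,up)),feed=.25)
E
python3 - <<'E'
from h import *
pick((.5685,.361),.063,YX); place(.040,-.10,.063,YX)
snap('side','s7')
pick((.576,.193),.0615,YX); place(.040,.10,.0615,YX)
a,b=snap('side','s8'),snap('top','t8'); print(caps(a,b)['jar_green_a'])
E
```

```text
grip hit=False t 22.1 sh [0.0822 0.5288 0.0632] F [1.3 0.4 2. ] gap 0.0556 gf 30.0
carry t 25.3 sh [ 0.0405 -0.0992  0.26  ] F [-0.1 -0.1 -1.2] gap 0.0552 gf 30.0
placed hit=False t 26.5 sh [ 0.0399 -0.1     0.1298] F [ 0.1  0.2 -1.4] gap 0.0555 gf 30.0
grip hit=False t 31.7 sh [0.072  0.361  0.0616] F [0.5 0.5 0.8] gap 0.0553 gf 30.0
carry t 33.6 sh [0.0402 0.1007 0.2596] F [-0.2  1.  -2. ] gap 0.0549 gf 30.0
placed hit=False t 34.8 sh [0.0399 0.1    0.1283] F [-0.9 -0.3 -1.3] gap 0.0551 gf 30.0Traceback (most recent call last):
  File "<stdin>", line 5, in <module>
  File "h.py", line 46, in caps
    (rs,n1),(rt,n2)=blob(a,*h,(235,330,180,270)),blob(b,*h,(175,240,140,235)); out[k]=tri(rs,rt)+(n1,n2)
            ^^^^^^^
TypeError: cannot unpack non-iterable NoneType object
```

```bash
python3 - <<'E'
from h import *
a,b=cv2.imread('pics/s8.png')[:,:,::-1],cv2.imread('pics/t8.png')[:,:,::-1]
(rs,_),(rt,_)=blob(a,60,89,(235,330,180,270)),blob(b,60,89,(175,240,140,235)); X,e=tri(rs,rt); print(X,e)
assert np.hypot(*(X[:2]-[.464,.3445]))<.01
pick((.464,.3445),.0525,YY); place(.040,0,.0525,YY)
goto(tcp((-.09,-.05,.30)),rot(YY)); a=snap('side','s9'); b=snap('top','t9')
cv2.imwrite('pics/v9.png',np.hstack([cv2.resize(a[120:230,215:330,::-1],None,fx=4,fy=4,interpolation=2)[:440],cv2.resize(b[150:260,235:335,::-1],None,fx=3.4,fy=4,interpolation=2)]))
E
```

```text
[0.46541247 0.34475357 0.049594  ] 0.005623141668195331
grip hit=False t 40.5 sh [-0.0237  0.5234  0.0526] F [-0.2  0.4  1.6] gap 0.0552 gf 30.0
carry t 43.4 sh [0.0403 0.0009 0.26  ] F [-0.2 -0.3 -1.3] gap 0.0548 gf 30.0
placed hit=False t 44.6 sh [0.04   0.     0.1193] F [-0.3  1.1 -0.7] gap 0.055 gf 30.0
```

View pics/v9.png

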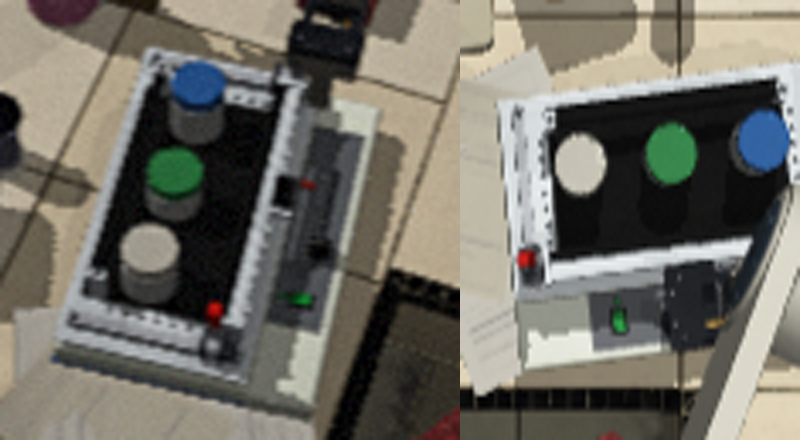

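```bash
cat >> h.py <<'E'
def jars(fs,z={'green':.121,'blue':.141}):
    a=cv2.imread(f'pics/{fs}.png')[:,:,::-1]
    for k,h in(('green',(60,89)),('blue',(95,118))):
        r=blob(a,*h,(125,200,230,275)); 
        if r: X=back('side',r[0],z[k]-.004); X[2]+=G; print(k,unsh(X),r[1])
E
python3 - <<'E'
from h import *
jars('s9')
goto(tcp((-.069,-.001,.26)),rot(YY))
print(move_l(tcp((-.069,-.001,.128)),feed=.12,stop_force=8)); close_gripper(); st('g')
print(move_l(tcp((-.02,-.001,.128)),feed=.05,stop_force=15)); st('mid')
print(move_l(tcp((-.007,-.001,.128)),feed=.02,stop_force=12)); st('snug')
dwell(.3); st(); release(); st('rel')
move_l(tcp((-.02,-.001,.26)),feed=.2)
goto(tcp((-.15,-.05,.30)),rot(YY)); a=snap('side','s10'); b=snap('top','t10'); jars('s10')
cv2.imwrite('pics/v10.png',np.hstack([cv2.resize(a[120:230,215:330,::-1],None,fx=4,fy=4,interpolation=2)[:440],cv2.resize(b[150:260,235:335,::-1],None,fx=3.4,fy=4,interpolation=2)]))
E
```

```text
green [ 0.04168267 -0.00186396  0.117     ] 126
blue [ 0.0421849  -0.09902856  0.137     ] 113
False
g t 49.5 sh [-0.069  -0.0014  0.128 ] F [-0.3 -5.8 -1.4] gap 0.0158 gf 30.0
False
mid t 50.6 sh [-0.0202 -0.0012  0.128 ] F [-3.4 -4.5  0.8] gap 0.016 gf 30.0
False
snug t 51.4 sh [-0.008  -0.0012  0.128 ] F [-8.4 -6.   5.9] gap 0.0157 gf 30.0
 t 51.7 sh [-0.0081 -0.0012  0.128 ] F [-7.7 -5.7  5.6] gap 0.0159 gf 30.0
rel t 52.9 sh [-0.007 -0.001  0.128] F [-0.5 -0.4  0.2] gap 0.0917 gf 0.0
green [ 0.05462084 -0.0014116   0.117     ] 122
blue [ 0.05665104 -0.0981663   0.137     ] 120
```

View pics/v10.png

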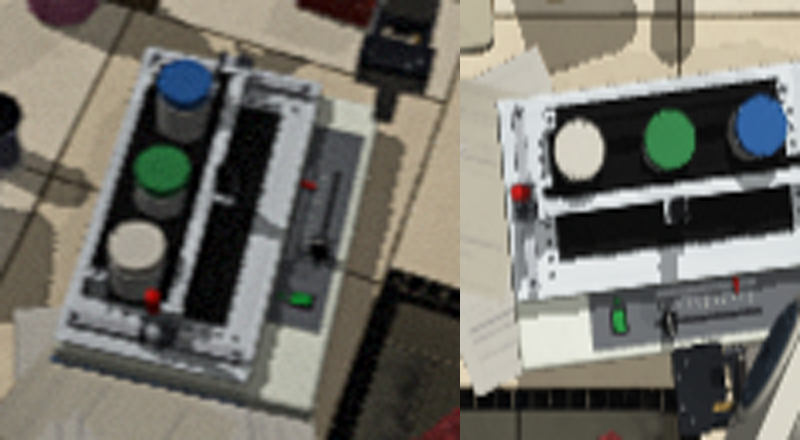

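```bash
python3 - <<'E'
from h import *
a,b=[cv2.imread(f'pics/{n}10.png')[:,:,::-1] for n in 'st']
r=blob(a,170,8,(185,205,240,262)),blob(b,170,8,(190,205,240,262)); print(r)
X,e=tri(r[0][0],r[1][0]); X[2]+=G; u=unsh(X); print(u,e)
LX=u[0] if abs(u[0]-.0167)<.006 else .0167; print(LX)
goto(tcp((LX,.166,.26)),rot(YX))
print(move_l(tcp((LX,.166,.152)),feed=.12,stop_force=8)); close_gripper(); st('g')
lever(LX,1.43,-.2,n=10,feed=.08); st('down')
release(); move_l(tcp((LX,.23,.25)),feed=.2)
goto(tcp((-.115,.01,.20)),rot(YY)); a=snap('side','s11');b=snap('top','t11'); jars('s11')
r=blob(a,170,8,(195,225,235,262)); print(r)
for A in (0,.1,.2,.4):
    c,s=np.cos(A),np.sin(A); print(A,proj('side',sh(P,(LX,.165+.06*c-.008*s,.09+.06*s+.008*c))))
E
```

```text
((array([193.50593249, 252.50620715]), 14), (array([197.63696609, 251.97969245]), 22))
[0.02102943 0.16775969 0.16134547] 0.1253986897485504
0.021029426756034964
False
g t 57.7 sh [0.0204 0.166  0.1519] F [-5.5 -0.7  4. ] gap 0.0138 gf 30.0
down t 60.5 sh [0.0203 0.2268 0.0852] F [-3.8 11.4  0.5] gap 0.0139 gf 30.0
green [ 0.05571882 -0.00109428  0.117     ] 125
blue [ 0.0565409  -0.09811988  0.137     ] 121
(array([213.35325562, 248.7555209 ]), 35)
0 [214.34998113 248.66037426]
0.1 [213.40504569 248.73510937]
0.2 [212.33567827 248.85063433]
0.4 [209.86747077 249.19991829]
```

```bash
python3 - <<'E'
from h import *
print('pred initial flat',proj('side',sh(P,(.0297,.225,.098))),'obs 213.07 246.59')
a,b=[cv2.imread(f'pics/{n}11.png')[:,:,::-1] for n in 'st']
r=blob(a,170,8,(195,225,235,262)),blob(b,170,8,(190,212,228,250)); print(r)
X,e=tri(r[0][0],r[1][0]); X[2]+=G; print('tip',unsh(X),e)
cv2.imwrite('pics/v11.png',np.hstack([cv2.resize(a[120:230,215:315,::-1],None,fx=4,fy=5,interpolation=2),cv2.resize(b[150:260,225:325,::-1],None,fx=4,fy=5,interpolation=2)]))
E
```

```text
pred initial flat [213.82004063 246.4571617 ] obs 213.07 246.59
((array([213.35325562, 248.7555209 ]), 35), (array([199.80720509, 237.68396963]), 30))
tip [0.02096544 0.22364878 0.10391638] 0.01318915813823196
```

View pics/v11.png

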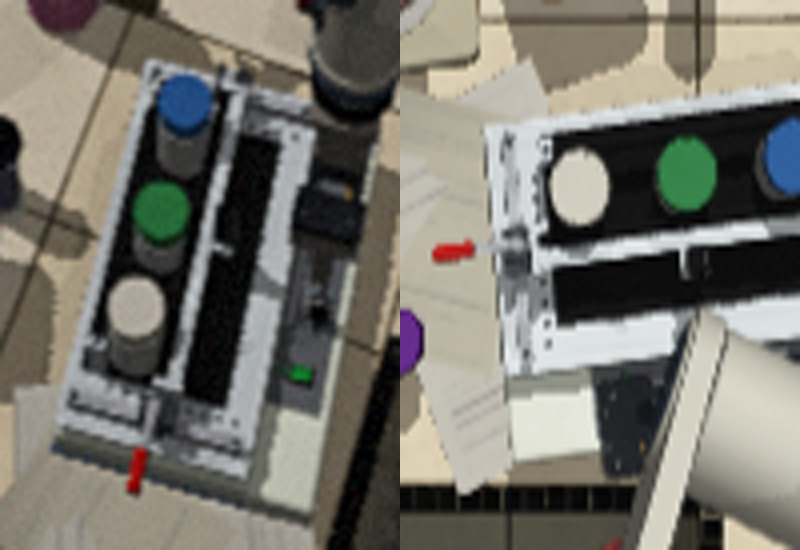

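```bash
python3 - <<'E'
from h import *
goto(tcp((.020,.235,.20)),rot(YX)); close_gripper()
print('press',move_l(tcp((.020,.235,.105)),feed=.04,stop_force=10)); st('press')
move_l(tcp((.020,.235,.22)),feed=.2)
goto(tcp((-.115,.012,.20)),rot(YY)); release()
print(move_l(tcp((-.115,.012,.070)),feed=.1,stop_force=8)); close_gripper(); st('g')
dwell(.3); st('g2')
E
python3 - <<'E'
from h import *
snap('side','s12')
print(move_l(tcp((-.115,-.0672,.070)),feed=.05,stop_force=20)); st('moved')
release(); st(); move_l(tcp((-.115,-.0672,.20)),feed=.2)
goto(tcp((-.2,.25,.3)),rot(YY))
a=snap('side','s13');b=snap('top','t13'); jars('s13')
r=blob(a,170,8,(205,225,235,262)),blob(b,170,8,(190,212,228,250))
X,e=tri(r[0][0],r[1][0]); X[2]+=G; print('tip',unsh(X),e)
q=proj('side',sh(P,(-.1,-.067,.06))).astype(int); t=proj('top',sh(P,(-.1,-.067,.06))).astype(int); print(q,t)
cv2.imwrite('pics/v13.png',np.hstack([cv2.resize(i[c[0]-15:c[0]+15,c[1]-15:c[1]+15,::-1],(400,400),interpolation=2) for i,c in((a,q),(b,t))]))
E
```

```text
press True
press t 67.9 sh [0.019  0.2351 0.1221] F [-7.4 -1.2 15. ] gap 0.0005 gf 7.2
False
g t 73.5 sh [-0.115   0.0121  0.07  ] F [-0.1  1.1 -0.1] gap 0.0136 gf 30.0
g2 t 73.8 sh [-0.115  0.012  0.07 ] F [ 0.9  1.4 -0.8] gap 0.0135 gf 30.0
False
moved t 75.6 sh [-0.1147 -0.0674  0.07  ] F [ 5.6  0.9 -5.6] gap 0.0136 gf 30.0
 t 76.8 sh [-0.115  -0.0672  0.07  ] F [0.5 0.3 0.3] gap 0.0918 gf 0.0
green [ 0.05509927 -0.00097423  0.117     ] 124
blue [ 0.05571197 -0.09824219  0.137     ] 117
tip [0.01767254 0.22412417 0.10298599] 0.006649907957296364
[164 294] [223 316]
```

View pics/v13.png

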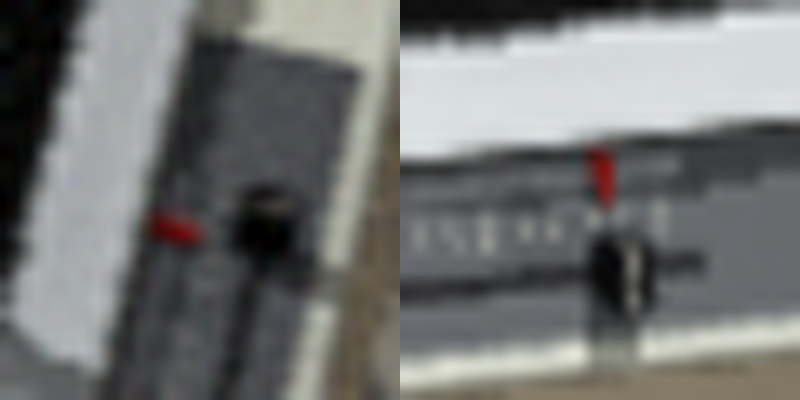

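```bash
python3 - <<'E'
from h import *
def px(c,x,y): return np.array([c[0]-15+y/13.33-.5,c[1]-15+x/13.33-.5])
a,b=[cv2.imread(f'pics/{n}13.png')[:,:,::-1] for n in 'st']
m={'side':blob(a,170,8,(155,175,284,302))[0],'top':blob(b,170,8,(210,226,308,325))[0]}
print(m,px((164,294),178,230),px((223,316),602,178))
for y in(-.064,-.0655,-.067,-.0685,-.07): 
    print(y,*[(n,np.round(proj(n,sh(P,(-.087,y,.0465))),2),np.round(proj(n,sh(P,(-.115,y,.071))),2)) for n in('side','top')])
print('line obs top',px((223,316),632,278))
# white line / dark-cap centroid in the pictures
for n,im,c in(('side',a,(164,294)),('top',b,(223,316))):
    print(n); print(im[c[0]-2:c[0]+10 if n=='top' else c[0]+6,c[1]-2:c[1]+9].max(2))
    print('origin',c[0]-2,c[1]-2)
E
```

```text
{'side': array([165.6220334 , 291.67188445]), 'top': array([220.42967391, 315.77463735])} [165.75431358 291.85333833] [220.85333833 345.66129032]
-0.064 ('side', array([166.21, 291.1 ]), array([164.46, 298.23])) ('top', array([220.37, 315.09]), array([227.82, 316.85]))
-0.0655 ('side', array([165.92, 291.18]), array([164.17, 298.3 ])) ('top', array([220.33, 315.47]), array([227.78, 317.24]))
-0.067 ('side', array([165.63, 291.25]), array([163.88, 298.38])) ('top', array([220.29, 315.86]), array([227.74, 317.63]))
-0.0685 ('side', array([165.34, 291.33]), array([163.59, 298.45])) ('top', array([220.25, 316.24]), array([227.7 , 318.03]))
-0.07 ('side', array([165.06, 291.4 ]), array([163.3 , 298.52])) ('top', array([220.21, 316.63]), array([227.66, 318.42]))
line obs top [228.3552138  347.91185296]
side
[[ 65  60  63  86  85  79  73  73  73  83  79]
 [ 69  62  70  82  73  44  26  33  53  65  76]
 [ 66  58  65  91  71  33  38  59  62  55  73]
 [ 95  88  80  69  43  15   7  19  26  47  82]
 [100 106  85  73  34   4   0   5   8  53  80]
 [ 51  50  65  70  34  12   7   0  12  53  80]
 [ 57  68  83  81  64  42  16  21  26  37  59]
 [ 64  79  79  78  73  51  26  40  39  39  63]]
origin 162 292
top
[[ 95  88 128  94  84  83  84  75  66  65  79]
 [ 80  53 122  79  81  80  89  81  80  81 109]
 [107  93  96 115 111 110 134 113 111 110 111]
 [101 136 104 121 104 110 134 113 110 111 111]
 [101  90  63  75  76  96 126 112 111 110 110]
 [101  49  17  54  81  53  97  99  96  99 109]
 [ 88  32  13  25 112  34  57  60  52  63 107]
 [ 47  19   9  27 101  33  66  68  80  79 109]
 [ 74  35  10  25  80  30  99 109 110 110 110]
 [105  59  27  25 104  42  86 109 111 111 111]
 [111  70  53  40  76  74 109 112 111 111 111]
 [111  69  70  71  76 126 130 141 142 153 157]]
origin 221 314
```

```bash
python3 - <<'E'
from h import *
goto(tcp((-.115,-.0672,.20)),rot(YY)); move_l(tcp((-.115,-.0672,.070)),feed=.1,stop_force=8); close_gripper()
move_l(tcp((-.115,-.0664,.070)),feed=.02); dwell(.4); st('n'); release(); move_l(tcp((-.115,-.0664,.20)),feed=.2)
goto(tcp((-.2,.25,.3)),rot(YY)); a=snap('side','s14');b=snap('top','t14'); jars('s14')
print(b[224:233,313:323].max(2)); print(a[162:168,292:303].max(2))
r=blob(a,170,8,(205,225,235,262)),blob(b,170,8,(190,212,228,250)); X,e=tri(r[0][0],r[1][0]); X[2]+=G; print('tip',unsh(X))
cv2.imwrite('pics/v14.png',cv2.resize(a[125:225,215:315,::-1],(600,600),interpolation=2))
E
```

```text
n t 83.6 sh [-0.115  -0.0664  0.07  ] F [-0.1 -2.  -2.1] gap 0.014 gf 30.0
green [ 0.05517269 -0.00129308  0.117     ] 124
blue [ 0.0557392  -0.09815879  0.137     ] 119
[[102 101 145 104 123 106 110 135 113 111]
 [104 101  86  64  98  71  96 126 112 110]
 [101 102  33  21 112  36  48  97 101  96]
 [ 89  87  25  20 101  46  33  58  59  51]
 [ 48  47  17  15  58  65  29  65  68  79]
 [ 72  60  27  14  30  80  39 107 111 110]
 [104  64  44  16  24 109  42 107 110 110]
 [112  69  66  39  38 104  77 108 111 111]
 [111  70  65  70  70 126 130 130 141 142]]
[[ 61  63  61  83  81  79  74  76  81  82  79]
 [ 65  61  64  82  69  41  39  45  49  67  76]
 [ 69  59  72  87  77  50  63  69  42  56  71]
 [ 90  87  83  82  39  10  16  13  29  63  80]
 [106 107  88  68  37   5   7   4  17  54  82]
 [ 56  49  68  70  34   8   0   2  20  56  81]]
tip [0.01764453 0.22408565 0.10337553]
```

View pics/v14.png

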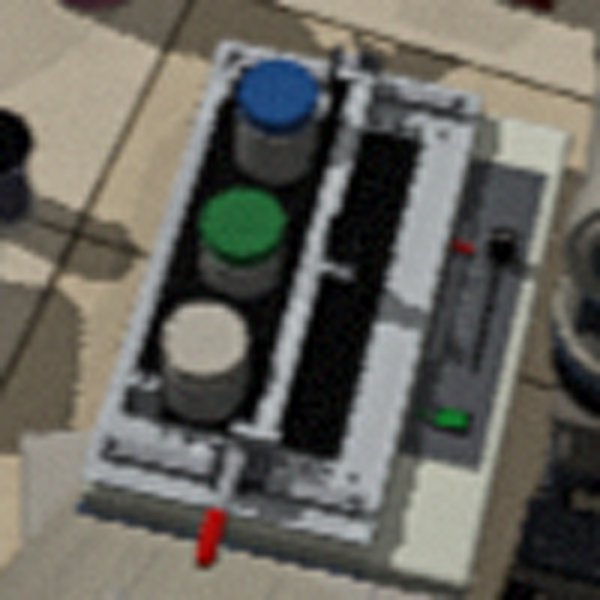

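```bash
python3 -c "
from plant import *
print(sign_off())"
```

```text
the job is handed in; nothing more can be done
None
```

I handed the job in. The blue, green and cream jars (the only three target jars present) stand upright and snug between the rods. The cam lever is flat and locked, and the speed slider is within about 1 mm of the red marker by my camera measurements. The hand-in gave no verdict.

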